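Slide the battery tray into the charger and close the hasp

ROBOT

A 6-joint arm with a two-finger parallel gripper is mounted at the origin on the work surface. World frame = base frame: x ahead of the robot, y to its left, z up, the work surface at z = 0. Lengths are in m, angles in rad, forces in N, time in s.
With the tool pointing down it reaches from about 0.25 to 0.775 m from the base axis. Payload 8.9 kg.
Tool frame: the origin (TCP) lies at the very end of the fingers, on their centre line; the grasp point (between the pads) lies ctrl.grasp_offset behind it (ctrl.grasp_offset is the distance from the TCP to the grasp point, in m); z points along the fingers, y is the line along which they close (so a half turn about z gives the same grasp; the last joint's range is limited). The gripper opens to 85 mm and grips with 20 to 120 N. Pads are 22 mm wide; open, the fingers measure 114 mm over their backs; the gripper's body (76 mm by 85 mm) begins 54 mm behind the grasp point. The pads swing forward as they close: fully open they stand 13 mm farther back than shut.
Start: joints at [1.082, 0.291, -0.153, 1.127, 0, 1.431], TCP at [0.18, 0.493, 0.231] pointing down, gripper open.
Joint ranges: [-2.52, 2.52], [-0.91, 1.74], [-1.3, 1.37], [-1.96, 2.02], [-1.52, 1.47], [-3.14, 3.14]. Speed limits (rad/s): [2.22, 2.22, 2.79, 3.14, 3.14, 3.14].

INTERFACE

Orientations are given as a unit quaternion [w, x, y, z].
In Python, from workcell import ctrl gives the robot as it stands.
- The arm moves only by the tool move_arm, never from a script. Its argument "targets" is a list of rows, each a list of 7 numbers: the shift along the tool's x, y, z in units of 40 mm (1.0 is 40 mm), then the turn, a rotation vector about the tool's x, y, z in units of 8 degrees (1.0 is 8 degrees), then the opening, from 0 (shut) to 1 (fully open). In form: [[dx, dy, dz, wx, wy, wz, grip], ...]. A call has exactly 10 rows; each row is the pose to reach, as a shift and turn from the pose commanded when the call began, along the tool's axes at that moment; what a row does not reach only later rows make up. A row lasts 1/10 s, in which the tool goes at most 50 mm and 8.59 degrees, less where a joint would pass 70% of its speed; a pose out of reach is approached as far as the arm can. A call with a gripper value outside its range is refused whole. The fingers move at their own pace and stop on an object; "newtons" is the grip in N (left out, the last holds). Time passes only in rows, so rows that repeat a pose let the fingers close, or fill a call up. It gives the time, the measured TCP pose, the force, the opening and the grip force at its end, in the units of the state.
- ctrl.read_state(): the state, without advancing time (a new reading comes with each control period).
- ctrl.read_camera(name): name is "scene" or "top" or "wrist"; returns (picture, depth): 420x560x3 uint8, red, green, blue; 420x560 float32, m along the optical axis (not along the pixel's ray), 0 where there is no reading.
- ctrl.calibration(name): a dict with "fx", "fy", "cx", "cy" (pixels), "R" (3x3) and "t" (3): a world point X has camera coordinates R X + t; the wrist camera has in their place "hand_eye" (4x4, takes a point from camera to tool coordinates, whose origin is the TCP and whose axes are the flange's). Camera axes: x right, y down, z forward; pixel columns grow to the right and rows downward; lengths in m; the calibration is good to about 2 mm. A picture is of the moment at which its call begins: read the wrist's pose just before it. calibration takes no time and is no camera call.
- ctrl.sign_off(): hands the job in; it is judged then, once.
Trained networks look in the newest picture that a camera, given by its name, has taken for a name from the list of things; names that differ only in an ending like _2 or _b are one class to them, and where a whole thing is asked for, a point or a joint stands for the part that bears it (a point fixed in the world has none). Each returns a list of dicts, best first, with "p" (0 to 1); they miss things now and then, are a little off and sometimes report something else, mostly with a low value. They report only what shows in the picture. A call takes as long as a camera call. They do not tell look-alikes from the thing itself.
- ctrl.silhouettes(camera, label): "mask" (420x560 bool, what is visible of it) and "location" ([row, column] in pixels, amid what is visible of it).
The state is a dict: "t": time; "q": joint angles; "joint_vel": joint speeds; "joint_torque": joint torques, N m; "tcp_pos": TCP position; "tool_rot": TCP orientation; "wrist_force": force on the tool from outside, world axes, zero at the start; "wrist_torque": the same for the moment, N m; "opening": finger opening in m; "finger_force": force on a finger pad.
Only numpy, scipy, OpenCV 4.12 (cv2) and the standard library are available. Lean on these libraries where they do the work, as an engineer would, in place of code of your own. Each camera call takes 0.05 s, during which the arm holds its last target. There are 200 camera calls.

TASK

Take the battery tray by its black handle and slide it along the bench into the bay of the grey charger case until its front plate sits flush against the face of the case; inside, the tray must run along the bay's right-hand guide wall (right as you look into the mouth), which you have to find by gentle sideways feel, never forcing or jamming the tray. Then flip the steel hasp over from the top of the case so that it hangs down in front of the tray, and leave everything else on the bench alone.

Things in the scene. Friction and masses are not known exactly. Their poses are not given: they have to be found in the camera images.
- charger: Grey metal charger case fixed to the bench, 190 mm deep (x), 232 wide (y), 90 high; ribs on its rear top rise to 102. Origin: on its front face at bench level, under the middle of the mouth. x points level into the bay, y left as one looks in, z up. Mouth 188 mm wide (y -94 to 94), 46 high; the tray slides in on the bench itself. The case bears up to 35 N from the tray, all contacts added up.
- mouth_right (a point): Foot of the mouth's right edge, on the face (charger x 0, y -94 mm; same axes). Hidden inside on this side is a fixed guide wall, set differently sideways on every unit: it runs from x = 30 to 135 mm with a square end, and the face the tray runs along lies anywhere from y = -90 to -61 mm in the charger's frame.
- mouth_left (a point): Foot of the mouth's left edge, on the face (charger x 0, y 94 mm; same axes). Hidden inside, from x = 75 mm inwards, a square block on this side narrows the bay to 113 mm, measured from the right guide wall's face (tray: 110 mm), so a tray entered along the mouth's middle always hits the block. At home the tray's middle lies about 5 to 33 mm right of the mouth's middle.
- tray: Loose aluminium battery tray, two grey battery blocks strapped in, 0.5 to 0.9 kg; 110 mm wide, 120 long (x 0 to 120), 37 high. Origin: rear face of its front plate, underside, mid-width. x points to the end that enters first, y left, z up. Front plate x -6 to 0, 58 mm high, taller than the mouth: it stops flat on the case's face, so home is this origin at x = 0 in the charger's frame.
- tray_grip (a point): Grip point on the tray's black handle, 65 mm in front of the tray's origin (tray x = -65 mm), 43 mm above its underside; the tray's axes. The handle is an upright fin 12 mm thick (y), from x = -94 to -6 mm and 3 to 63 mm above the underside; grip it from above across its thickness.
- hasp (a joint): Angle of the steel hasp above the mouth (rad): 0 hangs straight down (closed), 1.57 points out from the face, 3.14 upright, up to 3.7 leans back over the case (open, as at the start). Hinge line along the charger's y at x = -11, z = 96 mm, middle y = 17. Free-turning, 50 g: past upright it falls down by itself; if the tray is not home it lands on top of the front plate.
- hasp_tip (a point): Middle of the free end of the hasp, a steel strip 24 mm wide (along the charger's y), 4 mm thick, 52 mm from hinge to this end.
- lantern_a: Loose solar lantern, green base 74 mm square, white dome, 155 mm high; bystander; origin under its middle.
- lantern_b: Second loose solar lantern, the same; bystander; origin under its middle.
- screwdriver: Screwdriver lying flat on the bench to the robot's right; bystander.
- tape: Paper tape roll lying flat, 90 mm across, 24 mm high; bystander.
- wood_block: Small wooden block 50 x 30 x 20 mm; bystander.
There are look-alikes about, which are no part of the job. Leave any yellow look-alike of the tray alone.

How it is judged:
On the way, in this order (a step that is already met when the one before it is completed fails the run):
1. the tray is fully home in the bay, its front plate against the case's face (x of tray in the frame of charger above -0.003 m and angle between the x axis of tray and the x axis of charger, either way round below 0.06 rad), for 0.2 s.
2. the hasp hangs down in front of the tray (value of joint hasp below 0.2 rad), for 0.2 s.
At the end, for the whole second after the job is handed in: The tray is at rest flat in the bay along the right-hand guide, straight within 3 degrees, its front plate within 4 mm of the case's face; the hasp hangs in front of it within 0.2 rad of straight down; everything is released (x of tray in the frame of charger above -0.004 m and y of tray in the frame of charger below 0 m and angle between the x axis of tray and the x axis of charger, either way round below 0.06 rad and angle between tray's own z axis and vertical below 0.05 rad and value of joint hasp below 0.2 rad and linear speed of tray below 0.01 m/s); the robot touches nothing.
It fails at once if the tray was forced against the case (over 35 N) (contact force between tray and charger above 35 N).
It fails at once if a lantern was disturbed (distance of any of lantern_a, lantern_b from where it was at the start of the episode above 0.02 m).
It fails at once if another bystander was disturbed (distance of screwdriver from where it was at the start of the episode above 0.03 m or distance of any of tape, wood_block from where it was at the start of the episode above 0.02 m).
It also fails if it takes over 72 s, if anything falls off the work surface, if the arm or the gripper's body presses on something with over 40 N, if the wrist force passes 120 N, or if a joint passes its speed limit or range.

## Working session

There is one attempt and no reset: what is moved stays moved. The work goes in short steps, Python scripts to look and compute and a tool call to move; the robot and the scene stay as the last step left them, time stands still between calls to the robot, and variables do not carry over. Pictures are saved under pics/ and viewed, at most 10 in all, crops included, and the job is handed in when it is done.

Besides the shell and the picture viewer there is one more tool, called after "Emit:" by a JSON object that holds its "api" and its "payload", one argument or row to a line. move_arm: Moves the arm, as the interface text tells. Its arguments: {"type":"object","properties":{"targets":{"type":"array","items":{"type":"array","items":{"type":"number"}}},"newtons":{"type":"number"}},"required":["targets"]}

```bash
ls; mkdir -p pics
python3 - <<'E'
from workcell import ctrl
import cv2,numpy as np
s=ctrl.read_state();print({k:np.round(v,3).tolist() for k,v in s.items()},ctrl.grasp_offset)
ims=[]
for c in("scene","top"):
    p,d=ctrl.read_camera(c);np.savez(f"{c}0.npz",p=p,d=d);ims.append(p)
    k=ctrl.calibration(c);print(c,{a:np.round(b,3).tolist() for a,b in k.items()})
    for l in("charger","tray","hasp","lantern_a"):
        print(l,[(round(r["p"],2),np.round(r["location"]).tolist(),int(r["mask"].sum())) for r in ctrl.silhouettes(c,l)])
    cv2.imwrite(f"pics/{c}0.png",cv2.resize(p[:,:,::-1],(784,588)))
E
```

```text
pics
{'t': 0.0, 'q': [1.082, 0.291, -0.154, 1.127, 0.0, 1.432], 'joint_vel': [-0.001, -0.001, -0.001, -0.001, 0.0, 0.002], 'joint_torque': [0.002, -53.714, 33.137, 0.016, 0.0, -0.0], 'tcp_pos': [0.18, 0.493, 0.231], 'tool_rot': [-0.0, 0.174, 0.985, -0.001], 'wrist_force': [0.01, -0.142, -0.599], 'wrist_torque': [0.041, -0.001, -0.013], 'finger_force': 0.0, 'opening': 0.085} 0.0187
scene {'fx': 425.131, 'fy': 425.131, 'cx': 282.02, 'cy': 210.75, 'R': [[0.736, 0.677, 0.002], [0.579, -0.627, -0.521], [-0.351, 0.385, -0.854]], 't': [-0.355, -0.289, 1.332]}
charger [(0.65, [154.0, 365.0], 5913)]
tray [(0.75, [235.0, 258.0], 2541), (0.69, [202.0, 173.0], 2184)]
hasp [(0.66, [159.0, 340.0], 220)]
lantern_a [(0.8, [304.0, 348.0], 1527), (0.61, [335.0, 257.0], 1454), (0.44, [152.0, 362.0], 5916)]
top {'fx': 534.469, 'fy': 534.469, 'cx': 282.242, 'cy': 208.845, 'R': [[-0.021, -1.0, 0.006], [-0.997, 0.02, -0.073], [0.073, -0.007, -0.997]], 't': [-0.05, 0.565, 1.441]}
charger [(0.79, [217.0, 162.0], 6736), (0.35, [158.0, 373.0], 882)]
tray [(0.89, [319.0, 335.0], 2218), (0.62, [232.0, 297.0], 2054)]
hasp [(0.65, [219.0, 198.0], 118), (0.36, [230.0, 301.0], 2163)]
lantern_a [(0.75, [158.0, 374.0], 854), (0.69, [122.0, 306.0], 912)]
```

View pics/scene0.png

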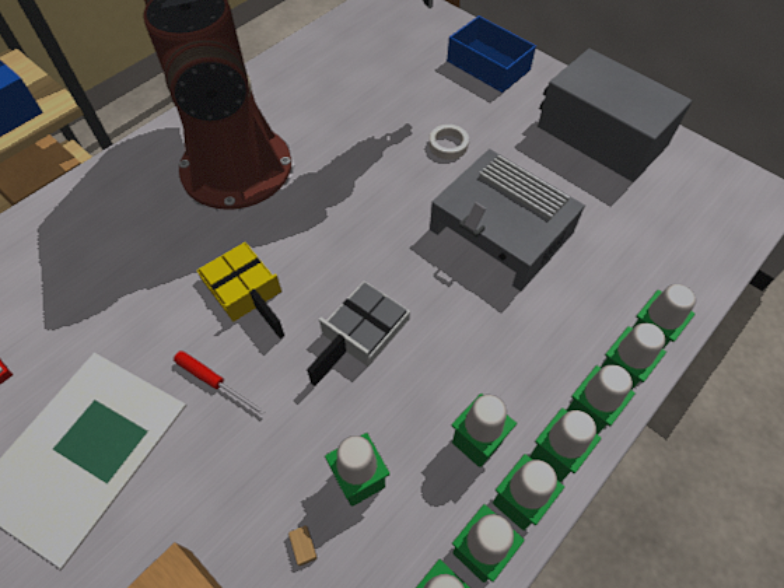

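View pics/top0.png

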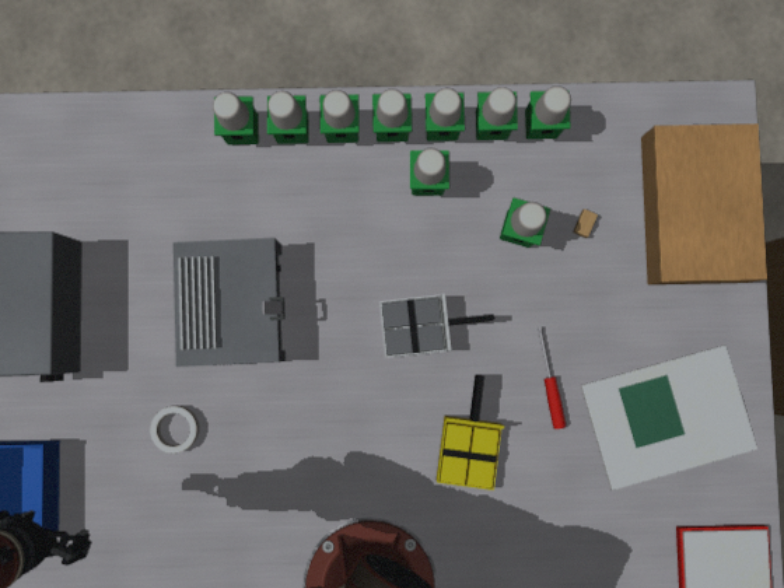

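The scene (784-px) view shows the grey tray at (365,320) with its black handle to the lower left at (327,360). The yellow look-alike is at (240,280). The charger is at (507,215) with the hasp at (475,218). In the top view the grey tray is at (415,325), the yellow one at (470,455), and the mouth faces image right. The grey tray fits the description (aluminium, grey blocks). Next I measure poses from depth.

```bash
cat > h.py <<'E'
import numpy as np,cv2
from workcell import ctrl
from scipy.spatial.transform import Rotation as Ro
def cloud(cam,d,tcp=None,q=None):
    k=ctrl.calibration(cam);v,u=np.indices(d.shape)
    P=np.stack([(u-k["cx"])/k["fx"]*d,(v-k["cy"])/k["fy"]*d,d],-1)
    if cam=="wrist":
        H=np.array(k["hand_eye"]);P=P@H[:3,:3].T+H[:3,3]
        w,x,y,z=q;R=Ro.from_quat([x,y,z,w]).as_matrix()
        W=P@R.T+tcp
    else: W=(P-np.array(k["t"]))@np.array(k["R"])
    W[d==0]=np.nan;return W
def rect(W,m):
    p=W[m][:,:2];p=p[~np.isnan(p).any(1)].astype(np.float32)*1000
    return cv2.minAreaRect(p)
E
python3 - <<'E'
from h import *
for c in("top","scene"):
    z=np.load(c+"0.npz");W=cloud(c,z["d"]);Z=W[...,2]
    X,Y=W[...,0],W[...,1];b=z["p"].astype(int)
    def show(n,m):
        r=rect(W,m);print(c,n,m.sum(),"z",np.nanmedian(Z[m]).round(4),np.round(cv2.boxPoints(r)).tolist(),"ang",round(r[2],1),"size",np.round(r[1]),"mean",np.round(np.nanmean(W[m],0),4))
    # bench height check
    print(c,"bench",np.nanmedian(Z[(abs(Z)<.02)]))
    lab=[]
    for n in("charger","tray","hasp"):
        for r in ctrl.silhouettes(c,n)[:2]:
            if r["p"]<.5: continue
            m=r["mask"]; show(n,m)
            if n=="charger": show("  top",m&(abs(Z-.09)<.006))
            if n=="tray":
                show("  blocks/body",m&(Z>.025)&(Z<.048)&(b.sum(-1)>120));dk=cv2.dilate(m.astype(np.uint8),np.ones((25,25)))>0
                show("  handle",dk&(Z>.055)&(b.sum(-1)<100))
    for r in ctrl.silhouettes(c,"lantern_a")[:3]: show("lantern",r["mask"])
E
```

```text
top bench -2.6051149683473005e-05
top charger 6736 z 0.0901 [[431.0, 377.0], [435.0, 142.0], [667.0, 147.0], [663.0, 381.0]] ang 1.0 size [232. 234.] mean [0.5483 0.2502 0.0905]
top   top 5289 z 0.0896 [[431.0, 348.0], [436.0, 142.0], [668.0, 149.0], [663.0, 354.0]] ang 1.5 size [232. 206.] mean [0.5486 0.2488 0.0897]
top tray 2218 z 0.0367 [[181.0, -246.0], [391.0, -280.0], [409.0, -165.0], [199.0, -132.0]] ang 81.0 size [115. 213.] mean [ 0.2647 -0.197   0.0371]
top   blocks/body 1571 z 0.0364 [[182.0, -242.0], [308.0, -262.0], [325.0, -152.0], [199.0, -133.0]] ang 81.2 size [111. 127.] mean [ 0.2497 -0.1957  0.036 ]
top   handle 127 z 0.0624 [[316.0, -210.0], [400.0, -223.0], [402.0, -213.0], [318.0, -200.0]] ang 81.1 size [10. 85.] mean [ 0.3589 -0.2116  0.0622]
top tray 2054 z 0.0367 [[439.0, -40.0], [458.0, -251.0], [567.0, -241.0], [548.0, -30.0]] ang 5.2 size [109. 212.] mean [ 0.499  -0.1065  0.0362]
top   blocks/body 1451 z 0.0365 [[439.0, -40.0], [450.0, -160.0], [559.0, -150.0], [548.0, -30.0]] ang 5.2 size [109. 121.] mean [ 0.498  -0.0925  0.0361]
top   handle 104 z 0.0
[... 1694 characters left out ...]
0], [401.0, -224.0], [402.0, -215.0], [318.0, -202.0]] ang 81.4 size [10. 86.] mean [ 0.3609 -0.2139  0.0622]
scene hasp 220 z 0.1143 [[503.0, 193.0], [518.0, 138.0], [552.0, 148.0], [536.0, 202.0]] ang 16.1 size [35. 57.] mean [0.5328 0.1628 0.1141]
scene lantern 1527 z 0.0963 [[734.0, -164.0], [825.0, -166.0], [828.0, -40.0], [736.0, -38.0]] ang 88.9 size [126.  91.] mean [ 0.7929 -0.1398  0.1041]
scene lantern 1454 z 0.1065 [[628.0, -325.0], [711.0, -354.0], [739.0, -273.0], [656.0, -244.0]] ang 70.8 size [87. 88.] mean [ 0.6981 -0.3134  0.1131]
scene lantern 5916 z 0.0896 [[375.0, 426.0], [395.0, 134.0], [674.0, 154.0], [654.0, 445.0]] ang 3.9 size [280. 292.] mean [0.5591 0.2386 0.0844]
```

Two candidates for the tray: the grey one at scene px (258,235) of 560×420 and the yellow one at (173,202). The grey one fits, because the text says aluminium with grey blocks and to leave the yellow one. I'll confirm it in a crop and fit the charger pose.

```bash
cat >> h.py <<'E'
def rel(pos,ang):
    """units from current pose to tool-down pose with tool x at world angle ang(deg)"""
    s=ctrl.read_state();w,x,y,z=s["tool_rot"];R=Ro.from_quat([x,y,z,w]).as_matrix()
    a=np.radians(ang);T=np.array([[np.cos(a),np.sin(a),0],[np.sin(a),-np.cos(a),0],[0,0,-1]])
    sh=R.T@(np.array(pos)-s["tcp_pos"])/.04
    rv=np.degrees(Ro.from_matrix(R.T@T).as_rotvec())/8
    print("t",round(s["t"],2),"tcp",np.round(s["tcp_pos"],4),"ang",np.degrees(np.arctan2(R[1,0],R[0,0])).round(2),"| rel",np.round(sh,3),np.round(rv,3))
E
python3 - <<'E'
from h import *
z=np.load("scene0.npz");cv2.imwrite("pics/crop.png",cv2.resize(z["p"][150:300,120:320,::-1],(800,600),interpolation=cv2.INTER_CUBIC))
for c in("top","scene"):
    z=np.load(c+"0.npz");W=cloud(c,z["d"]);X,Y,Z=W[...,0],W[...,1],W[...,2]
    m=(abs(Z-.09)<.004)&(X>.41)&(X<.69)&(Y>.12)&(Y<.36)
    def fit(key,other,bins,f,hi=None):
        pts=[]
        for lo in bins:
            s=m&(key>=lo)&(key<lo+.004)
            if s.sum()>5: pts.append((lo+.002,f(other[s])))
        pts=np.array(pts)
        for _ in range(4):
            p=np.polyfit(pts[:,0],pts[:,1],1);r=abs(np.polyval(p,pts[:,0])-pts[:,1]);pts=pts[r<max(.0015,1.5*np.median(r))]
        return p,len(pts)
    fr,n=fit(X,Y,np.arange(.445,.655,.004),lambda v:np.percentile(v,3));print(c,"front: y at x=.55",np.polyval(fr,.55),"slope deg",np.degrees(np.arctan(fr[0])),n)
    for nm,f in(("lowx",lambda v:np.percentile(v,2)),("highx",lambda v:np.percentile(v,98))):
        p,n=fit(Y,X,np.arange(.155,.26,.004),f);print("  side",nm,"x at y=.145",np.polyval(p,.145),"deg",np.degrees(np.arctan(p[0])),n)
rel([.51,-.215,.15],95.2)
E
```

```text
top front: y at x=.55 0.16476209231330244 slope deg 1.2199391810563296 26
  side lowx x at y=.145 0.44065402273460824 deg -1.0305450083398617 18
  side highx x at y=.145 0.6588308379289145 deg 1.2006981220546842 13
scene front: y at x=.55 0.1665214900574566 slope deg 1.3627854181302983 20
  side lowx x at y=.145 0.43906708082575396 deg -1.100384747733079 11
  side highx x at y=.145 0.6579498994027378 deg 1.1434535442537794 10
t 0.9 tcp [0.1799 0.4932 0.2313] ang 159.96 | rel [-13.82  -13.804   2.033] [-0.     0.     8.095]
```

View pics/crop.png

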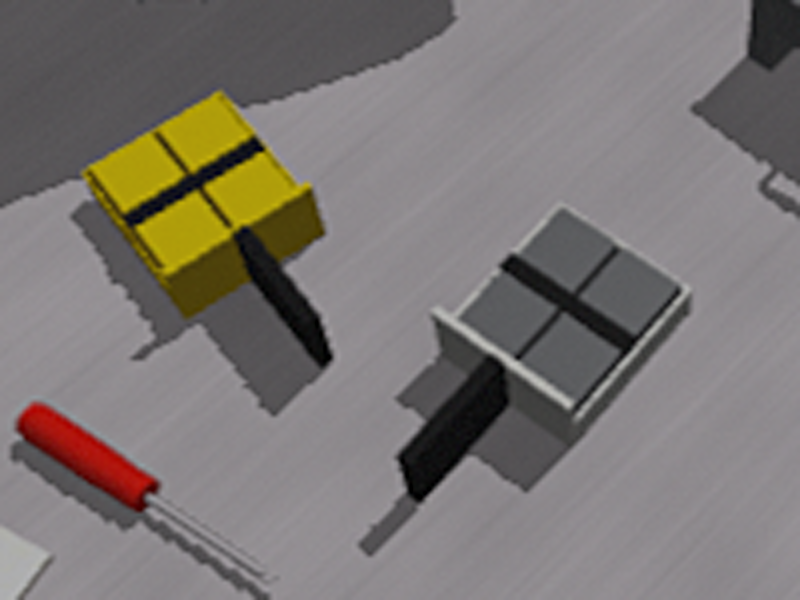

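The crop confirms it: the grey tray's front plate and black handle are at crop (450,430), apart from the yellow one at (205,205). I'll recheck the charger's front edge and start moving.

Run:
```python
from h import *
z=np.load("top0.npz");W=cloud("top",z["d"]);X,Y,Z=W[...,0],W[...,1],W[...,2]
m=(Z>.03)&(X>.41)&(X<.69)&(Y>.05)&(Y<.36)
rows=np.where(m.any(1))[0]
for v in rows[::4]:
    u=np.where(m[v])[0];e=u.max();print(v,e,[tuple(np.round(W[v,e-k]*1000).astype(int)) for k in(0,1,2,4,8)])
```

```text
170 196 [(np.int64(666), np.int64(163), np.int64(87)), (np.int64(666), np.int64(166), np.int64(87)), (np.int64(665), np.int64(168), np.int64(90)), (np.int64(666), np.int64(173), np.int64(88)), (np.int64(666), np.int64(184), np.int64(86))]
174 199 [(np.int64(662), np.int64(163), np.int64(34)), (np.int64(660), np.int64(163), np.int64(50)), (np.int64(657), np.int64(163), np.int64(74)), (np.int64(655), np.int64(166), np.int64(84)), (np.int64(655), np.int64(176), np.int64(91))]
178 199 [(np.int64(651), np.int64(163), np.int64(39)), (np.int64(649), np.int64(163), np.int64(54)), (np.int64(647), np.int64(163), np.int64(71)), (np.int64(644), np.int64(165), np.int64(92)), (np.int64(644), np.int64(176), np.int64(91))]
182 198 [(np.int64(637), np.int64(162), np.int64(58)), (np.int64(635), np.int64(162), np.int64(76)), (np.int64(634), np.int64(163), np.int64(89)), (np.int64(634), np.int64(169), np.int64(86)), (np.int64(634), np.int64(178), np.int64(91))]
186 198 [(np.int64(627), np.int64(162), np.int64(59)), (np.int64(625), np.int64(162), np.int64(76)), (np.int64(623), np.int64(162), np.int64(93)
[... 3706 characters left out ...]
64(456), np.int64(157), np.int64(31)), (np.int64(456), np.int64(157), np.int64(52)), (np.int64(456), np.int64(158), np.int64(62)), (np.int64(456), np.int64(159), np.int64(91)), (np.int64(456), np.int64(171), np.int64(83))]
254 202 [(np.int64(445), np.int64(157), np.int64(32)), (np.int64(445), np.int64(157), np.int64(52)), (np.int64(446), np.int64(157), np.int64(68)), (np.int64(446), np.int64(160), np.int64(87)), (np.int64(446), np.int64(170), np.int64(90))]
258 195 [(np.int64(436), np.int64(167), np.int64(88)), (np.int64(436), np.int64(170), np.int64(89)), (np.int64(436), np.int64(172), np.int64(93)), (np.int64(436), np.int64(178), np.int64(88)), (np.int64(436), np.int64(188), np.int64(92))]
```

Emit:
{"api": "move_arm", "payload": {
  "targets": [
    [-1.2, -1.2, 0, 0, 0, 0.8, 1],
    [-2.4, -2.4, 0, 0, 0, 1.6, 1],
    [-3.5, -3.5, 0, 0, 0, 2.4, 1],
    [-4.6, -4.6, 0, 0, 0, 3.2, 1],
    [-5.7, -5.7, 0, 0, 0, 4, 1],
    [-6.8, -6.8, 0, 0, 0, 4.8, 1],
    [-7.9, -7.9, 0, 0, 0, 5.6, 1],
    [-9, -9, 0, 0, 0, 6.4, 1],
    [-10, -10, 0, 0, 0, 7.2, 1],
    [-11, -11, 0, 0, 0, 8, 1]
  ]
}}

```text
t: 1.9
tcp_pos: [0.3915, 0.0378, 0.2317]
tool_rot: [0.0, 0.671, 0.741, 0.0]
wrist_force: [0.5, 1.8, -0.2]
opening: 0.0855
finger_force: 0.0
```

Emit:
{"api": "move_arm", "payload": {
  "targets": [
    [-1.1, 0.38, 0.34, 0, 0, 0.1, 1],
    [-2.2, 0.76, 0.68, 0, 0, 0.1, 1],
    [-3.3, 1.14, 1.02, 0, 0, 0.1, 1],
    [-4.4, 1.52, 1.36, 0, 0, 0.1, 1],
    [-5.5, 1.9, 1.7, 0, 0, 0.1, 1],
    [-6.6, 2.3, 2, 0, 0, 0.1, 1],
    [-6.6, 2.3, 2, 0, 0, 0.1, 1],
    [-6.6, 2.3, 2, 0, 0, 0.1, 1],
    [-6.6, 2.3, 2, 0, 0, 0.1, 1],
    [-6.6, 2.3, 2, 0, 0, 0.1, 1]
  ]
}}

```text
t: 2.9
tcp_pos: [0.5097, -0.2121, 0.1519]
tool_rot: [0.0, 0.674, 0.739, 0.0]
wrist_force: [-0.3, -1.1, -0.2]
opening: 0.0853
finger_force: 0.0
```

Run:
```python
from h import *
s=ctrl.read_state();p,d=ctrl.read_camera("wrist")
W=cloud("wrist",d,s["tcp_pos"],s["tool_rot"]);Z=W[...,2]
cv2.imwrite("pics/wrist1.png",p[:,:,::-1])
m=(Z>.055)&(Z<.069)&(p.sum(-1)<130)&(W[...,1]>-.28)&(W[...,1]<-.13)&(abs(W[...,0]-.51)<.05)
r=rect(W,m);print(m.sum(),np.nanmedian(Z[m]),np.round(cv2.boxPoints(r),1).tolist(),r)
m=(Z>.05)&(Z<.062)&(p.sum(-1)>130)&(W[...,1]>-.28)&(W[...,1]<-.1)&(abs(W[...,0]-.51)<.1)
r=rect(W,m);print("plate",m.sum(),np.round(cv2.boxPoints(r),1).tolist(),r)
rel([.510,-.219,.024],95.2)
```

```text
1383 0.06300137543864742 [[497.0, -159.60000610351562], [504.20001220703125, -245.60000610351562], [514.7000122070312, -244.8000030517578], [507.6000061035156, -158.8000030517578]] ((505.8817138671875, -202.19967651367188), (10.593868255615234, 86.31220245361328), 4.749577045440674)
plate 1191 [[446.79998779296875, -158.10000610351562], [455.0, -251.0], [564.9000244140625, -241.3000030517578], [556.7000122070312, -148.39999389648438]] ((505.8307189941406, -199.7150115966797), (110.36964416503906, 93.29830169677734), 5.049670696258545)
t 2.95 tcp [ 0.5098 -0.2122  0.152 ] ang 95.23 | rel [-0.169 -0.012  3.2  ] [0.005 0.003 0.004]
```

Emit:
{"api": "move_arm", "payload": {
  "targets": [
    [-0.1, -0.08, 0.8, 0, 0, 0, 1],
    [-0.1, -0.08, 1.6, 0, 0, 0, 1],
    [-0.1, -0.08, 2.4, 0, 0, 0, 1],
    [-0.1, -0.08, 3, 0, 0, 0, 1],
    [-0.1, -0.08, 3.2, 0, 0, 0, 1],
    [-0.1, -0.08, 3.2, 0, 0, 0, 1],
    [-0.1, -0.08, 3.2, 0, 0, 0, 0],
    [-0.1, -0.08, 3.2, 0, 0, 0, 0],
    [-0.1, -0.08, 3.2, 0, 0, 0, 0],
    [-0.1, -0.08, 3.2, 0, 0, 0, 0]
  ],
  "newtons": 70
}}

```text
t: 3.95
tcp_pos: [0.5074, -0.2177, 0.024]
tool_rot: [0.001, 0.675, 0.738, 0.0]
wrist_force: [-0.5, -0.2, 0.1]
opening: 0.0281
finger_force: 0.0
```

Run:
```python
from h import *
s=ctrl.read_state();print(s["opening"],s["finger_force"],s["wrist_force"])
p,d=ctrl.read_camera("wrist")
a=np.radians(91.5);ex=np.array([np.cos(a),np.sin(a)]);O=np.array([.551,.160])
# pre-entry pose: tray origin at charger (-125,-2); grip at -190
y0=-.002; ey=np.array([-ex[1],ex[0]])
rel([*(O-.19*ex+y0*ey),.024],91.5)
# tray pose from the top camera
p,d=ctrl.read_camera("top");W=cloud("top",d);Z=W[...,2]
m=(Z>.028)&(Z<.045)&(W[...,1]>-.17)&(W[...,1]<0)&(abs(W[...,0]-.5)<.09);r=rect(W,m);print("tray",np.round(cv2.boxPoints(r)).tolist(),r[2])
```

```text
0.02811293708726091 0.0 [-0.54213789 -0.17001112  0.06573836]
t 4.0 tcp [ 0.5073 -0.2176  0.0238] ang 95.15 | rel [ 4.56   1.684 -0.005] [0.005 0.003 0.457]
tray [[439.0, -39.0], [449.0, -159.0], [559.0, -150.0], [548.0, -30.0]] 4.929176330566406
```

Emit:
{"api": "move_arm", "payload": {
  "targets": [
    [0, 0, 0, 0, 0, 0, 0],
    [0, 0, 0, 0, 0, 0, 0],
    [0, 0, 0, 0, 0, 0, 0],
    [0.3, 0.15, 0, 0, 0, 0.05, 0],
    [0.8, 0.35, 0, 0, 0, 0.12, 0],
    [1.4, 0.6, 0, 0, 0, 0.2, 0],
    [2, 0.85, 0, 0, 0, 0.28, 0],
    [2.6, 1.1, 0, 0, 0, 0.36, 0],
    [3.2, 1.35, 0, 0, 0, 0.42, 0],
    [3.7, 1.55, 0, 0, 0, 0.46, 0]
  ]
}}

```text
t: 5.05
tcp_pos: [0.5559, -0.0647, 0.0238]
tool_rot: [0.001, 0.698, 0.716, -0.001]
wrist_force: [-2.1, -7.1, 6.3]
opening: 0.0111
finger_force: 68.9
```

Emit:
{"api": "move_arm", "payload": {
  "targets": [
    [0.2, 0.05, 0, 0, 0, 0, 0],
    [0.4, 0.1, 0, 0, 0, 0, 0],
    [0.5, 0.13, 0, 0, 0, 0, 0],
    [0.55, 0.13, 0, 0, 0, 0, 0],
    [0.55, 0.13, 0, 0, 0, 0, 0],
    [0.55, 0.13, 0, 0, 0, 0, 0],
    [0.55, 0.13, 0, 0, 0, 0, 0],
    [0.55, 0.13, 0, 0, 0, 0, 0],
    [0.55, 0.13, 0, 0, 0, 0, 0],
    [0.55, 0.13, 0, 0, 0, 0, 0]
  ]
}}

```text
t: 6.05
tcp_pos: [0.5606, -0.0433, 0.0238]
tool_rot: [0.001, 0.698, 0.716, -0.0]
wrist_force: [0.7, -3.5, 5.7]
opening: 0.0111
finger_force: 68.8
```

```bash
cat >> h.py <<'E'
A=np.radians(91.5);EX=np.array([np.cos(A),np.sin(A)]);EY=np.array([-EX[1],EX[0]]);O=np.array([.551,.160])
def goal(cx,cy,z=.024): return [*(O+cx*EX+cy*EY),z]
def look(view=None):
    """tray body pose from the top camera"""
    p,d=ctrl.read_camera("top");W=cloud("top",d);Z=W[...,2]
    m=(Z>.025)&(Z<.045)&(W[...,1]>-.2)&(W[...,1]<.155)&(abs(W[...,0]-.55)<.1);r=rect(W,m)
    b=cv2.boxPoints(r)/1000;c=(b-O)@np.stack([EX,EY]).T;print("tray corners in charger mm",np.round(c*1000,1).tolist(),r[2])
    if view:cv2.imwrite(view,cv2.resize(p[80:320,100:420,::-1],(800,600)))
def st():
    s=ctrl.read_state();w,x,y,z=s["tool_rot"];R=Ro.from_quat([x,y,z,w]).as_matrix();f=s["wrist_force"][:2]
    g=s["tcp_pos"][:2]-O
    print("t",round(s["t"],2),"grip in charger mm",np.round([g@EX*1e3,g@EY*1e3],2),"z",s["tcp_pos"][2].round(4),"force along,left",np.round([f@EX,f@EY],2),"torque z",np.round(s["wrist_torque"],2),"open",round(s["opening"],4),"ff",s["finger_force"])
E
python3 - <<'E'
from h import *
st();look("pics/top1.png");rel(goal(-.19,-.002),91.5)
E
```

```text
t 6.05 grip in charger mm [-203.45   -4.29] z 0.0238 force along,left [-3.55 -0.61] torque z [-0.69  0.08  0.17] open 0.0111 ff 68.82256865501404
tray corners in charger mm [[-19.7, 49.0], [-117.0, 49.2], [-117.3, -60.7], [-20.0, -61.0]] 1.3610846996307373
t 6.1 tcp [ 0.5606 -0.0433  0.0238] ang 91.46 | rel [ 0.337 -0.057 -0.005] [ 0.007  0.013 -0.005]
```

View pics/top1.png

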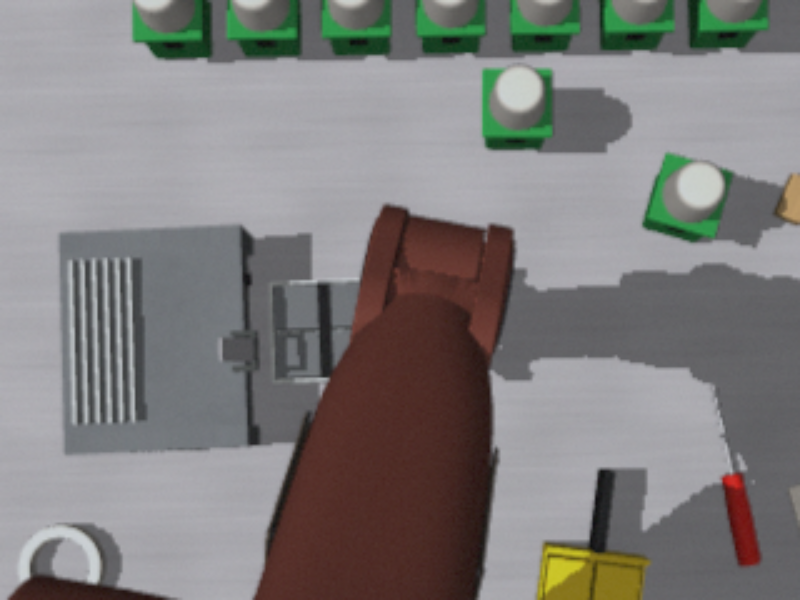

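Top crop: the charger mouth face is at about x=248, and the tray's leading edge at about x=272 is lined up with the mouth. No bystander has been disturbed. Next I enter with a leftward bias, short of the block.

Emit:
{"api": "move_arm", "payload": {
  "targets": [
    [0, -0.1, 0, 0, 0, 0, 0],
    [0.1, -0.2, 0, 0, 0, 0, 0],
    [0.3, -0.22, 0, 0, 0, 0, 0],
    [0.5, -0.22, 0, 0, 0, 0, 0],
    [0.8, -0.22, 0, 0, 0, 0, 0],
    [1.1, -0.22, 0, 0, 0, 0, 0],
    [1.4, -0.22, 0, 0, 0, 0, 0],
    [1.7, -0.22, 0, 0, 0, 0, 0],
    [1.9, -0.22, 0, 0, 0, 0, 0],
    [1.95, -0.22, 0, 0, 0, 0, 0]
  ]
}}

```text
t: 7.1
tcp_pos: [0.5497, 0.0347, 0.0238]
tool_rot: [0.001, 0.698, 0.716, -0.001]
wrist_force: [-0.3, -9.5, 5.4]
opening: 0.0113
finger_force: 69.1
```

Run:
```python
from h import *
st()
```

```text
t 7.1 grip in charger mm [-125.19    4.59] z 0.0238 force along,left [-9.49  0.55] torque z [-1.46 -0.01 -0.04] open 0.0113 ff 69.06302332878113
```

Emit:
{"api": "move_arm", "payload": {
  "targets": [
    [0, 0.03, 0, 0, 0, 0, 0],
    [0, 0.06, 0, 0, 0, 0, 0],
    [0, 0.09, 0, 0, 0, 0, 0],
    [0, 0.11, 0, 0, 0, 0, 0],
    [0, 0.13, 0, 0, 0, 0, 0],
    [0, 0.15, 0, 0, 0, 0, 0],
    [0, 0.16, 0, 0, 0, 0, 0],
    [0, 0.17, 0, 0, 0, 0, 0],
    [0, 0.18, 0, 0, 0, 0, 0],
    [0, 0.19, 0, 0, 0, 0, 0]
  ]
}}

```text
t: 8.1
tcp_pos: [0.5523, 0.0348, 0.0233]
tool_rot: [-0.002, 0.698, 0.716, -0.003]
wrist_force: [-17.8, -7.9, 21.6]
opening: 0.0112
finger_force: 72.1
```

Run:
```python
from h import *
st()
```

```text
t 8.1 grip in charger mm [-125.18    1.97] z 0.0233 force along,left [-7.47 17.99] torque z [-0.8   3.22  0.87] open 0.0112 ff 72.14128732681274
```

Emit:
{"api": "move_arm", "payload": {
  "targets": [
    [0, 0.01, 0, 0, 0, 0, 0],
    [0, 0.02, 0, 0, 0, 0, 0],
    [0, 0.03, 0, 0, 0, 0, 0],
    [0, 0.04, 0, 0, 0, 0, 0],
    [0, 0.05, 0, 0, 0, 0, 0],
    [0, 0.06, 0, 0, 0, 0, 0],
    [0, 0.07, 0, 0, 0, 0, 0],
    [0, 0.08, 0, 0, 0, 0, 0],
    [0, 0.09, 0, 0, 0, 0, 0],
    [0, 0.1, 0, 0, 0, 0, 0]
  ]
}}

```text
t: 9.1
tcp_pos: [0.5562, 0.0359, 0.0232]
tool_rot: [-0.003, 0.697, 0.717, -0.003]
wrist_force: [-17.4, -2.4, 18.3]
opening: 0.0112
finger_force: 72.6
```

Run:
```python
from h import *
st()
```

```text
t 9.1 grip in charger mm [-124.22   -1.99] z 0.0232 force along,left [-1.93 17.47] torque z [0.12 3.   0.96] open 0.0112 ff 72.64694809913635
```

Emit:
{"api": "move_arm", "payload": {
  "targets": [
    [0, 0, -0.01, 0, 0, 0, 0],
    [0, 0, -0.02, 0, 0, 0, 0],
    [0, 0, -0.02, 0, 0, 0, 0],
    [0, 0, -0.02, 0, 0, 0, 0],
    [0, 0, -0.02, 0, 0, 0, 0],
    [0, 0, -0.02, 0, 0, 0, 0],
    [0, 0, -0.02, 0, 0, 0, 0],
    [0, 0, -0.02, 0, 0, 0, 0],
    [0, 0, -0.02, 0, 0, 0, 0],
    [0, 0, -0.02, 0, 0, 0, 0]
  ]
}}

```text
t: 10.1
tcp_pos: [0.5579, 0.0364, 0.0235]
tool_rot: [-0.002, 0.697, 0.717, -0.001]
wrist_force: [-7.8, 0.9, 6.6]
opening: 0.0116
finger_force: 69.4
```

Run:
```python
from h import *
st();look();rel(goal(-.125,-.004),91.5)
```

```text
t 10.1 grip in charger mm [-123.76   -3.66] z 0.0235 force along,left [1.15 7.73] torque z [0.31 1.34 0.56] open 0.0116 ff 69.3617570400238
tray corners in charger mm [[-145.5, 555.0], [-145.5, 555.0], [-145.5, 555.0], [-145.5, 555.0]] 0.0
t 10.15 tcp [0.5579 0.0364 0.0235] ang 91.55 | rel [-0.031  0.008 -0.011] [-0.035 -0.008  0.006]
```

Emit:
{"api": "move_arm", "payload": {
  "targets": [
    [0, 0.01, -0.01, 0, 0, 0, 0],
    [0, 0.02, -0.01, 0, 0, 0, 0],
    [0, 0.03, -0.01, 0, 0, 0, 0],
    [0, 0.04, -0.01, 0, 0, 0, 0],
    [0, 0.05, -0.01, 0, 0, 0, 0],
    [0, 0.06, -0.01, 0, 0, 0, 0],
    [0, 0.07, -0.01, 0, 0, 0, 0],
    [0, 0.08, -0.01, 0, 0, 0, 0],
    [0, 0.09, -0.01, 0, 0, 0, 0],
    [0, 0.1, -0.01, 0, 0, 0, 0]
  ]
}}

```text
t: 11.15
tcp_pos: [0.5649, 0.0358, 0.0245]
tool_rot: [0.0, 0.698, 0.716, -0.0]
wrist_force: [-1.1, 0.9, -5.9]
opening: 0.011
finger_force: 68.0
```

Run:
```python
from h import *
st();rel(goal(-.125,-.004),91.5)
```

```text
t 11.15 grip in charger mm [-124.53  -10.63] z 0.0245 force along,left [0.89 1.06] torque z [-0.52  0.27  0.17] open 0.011 ff 68.03777933120728
t 11.15 tcp [0.5649 0.0358 0.0245] ang 91.47 | rel [-0.012 -0.166  0.012] [ 0.     0.001 -0.003]
```

Emit:
{"api": "move_arm", "payload": {
  "targets": [
    [0, 0.01, 0, 0, 0, 0, 0],
    [0, 0.02, 0, 0, 0, 0, 0],
    [0, 0.03, 0, 0, 0, 0, 0],
    [0, 0.04, 0, 0, 0, 0, 0],
    [0, 0.05, 0, 0, 0, 0, 0],
    [0, 0.06, 0, 0, 0, 0, 0],
    [0, 0.07, 0, 0, 0, 0, 0],
    [0, 0.08, 0, 0, 0, 0, 0],
    [0, 0.09, 0, 0, 0, 0, 0],
    [0, 0.1, 0, 0, 0, 0, 0]
  ]
}}

```text
t: 12.15
tcp_pos: [0.5689, 0.0359, 0.0245]
tool_rot: [0.0, 0.698, 0.716, -0.0]
wrist_force: [-1.5, -0.2, -5.1]
opening: 0.0117
finger_force: 68.0
```

Run:
```python
from h import *
st();rel(goal(-.125,-.004),91.5)
```

```text
t 12.15 grip in charger mm [-124.5   -14.61] z 0.0245 force along,left [-0.21  1.52] torque z [-0.52  0.19  0.05] open 0.0117 ff 68.04879784584045
t 12.15 tcp [0.5689 0.0359 0.0245] ang 91.47 | rel [-0.013 -0.265  0.013] [-0.     0.    -0.003]
```

Emit:
{"api": "move_arm", "payload": {
  "targets": [
    [0, 0.01, 0, 0, 0, 0, 0],
    [0, 0.02, 0, 0, 0, 0, 0],
    [0, 0.03, 0, 0, 0, 0, 0],
    [0, 0.04, 0, 0, 0, 0, 0],
    [0, 0.05, 0, 0, 0, 0, 0],
    [0, 0.06, 0, 0, 0, 0, 0],
    [0, 0.07, 0, 0, 0, 0, 0],
    [0, 0.08, 0, 0, 0, 0, 0],
    [0, 0.09, 0, 0, 0, 0, 0],
    [0, 0.1, 0, 0, 0, 0, 0]
  ]
}}

```text
t: 13.15
tcp_pos: [0.5723, 0.0357, 0.0244]
tool_rot: [-0.0, 0.698, 0.716, -0.001]
wrist_force: [-4.5, -3.3, -3.2]
opening: 0.0114
finger_force: 68.6
```

Run:
```python
from h import *
st();rel(goal(-.125,-.004),91.5)
```

```text
t 13.15 grip in charger mm [-124.77  -17.99] z 0.0244 force along,left [-3.18  4.58] torque z [-1.09  0.89  0.56] open 0.0114 ff 68.56325268745422
t 13.15 tcp [0.5723 0.0357 0.0244] ang 91.48 | rel [-0.006 -0.35   0.009] [-0.008  0.004 -0.002]
```

Emit:
{"api": "move_arm", "payload": {
  "targets": [
    [0, 0.01, 0, 0, 0, 0, 0],
    [0, 0.02, 0, 0, 0, 0, 0],
    [0, 0.03, 0, 0, 0, 0, 0],
    [0, 0.04, 0, 0, 0, 0, 0],
    [0, 0.05, 0, 0, 0, 0, 0],
    [0, 0.05, 0, 0, 0, 0, 0],
    [0, 0.05, 0, 0, 0, 0, 0],
    [0, 0.05, 0, 0, 0, 0, 0],
    [0, 0.05, 0, 0, 0, 0, 0],
    [0, 0.05, 0, 0, 0, 0, 0]
  ]
}}

```text
t: 14.15
tcp_pos: [0.5733, 0.0355, 0.0242]
tool_rot: [-0.001, 0.698, 0.716, -0.001]
wrist_force: [-7.3, -6.1, -2.3]
opening: 0.0114
finger_force: 69.6
```

Run:
```python
from h import *
st();rel(goal(-.125,-.004),91.5)
s=ctrl.read_state();p,d=ctrl.read_camera("wrist");W=cloud("wrist",d,s["tcp_pos"],s["tool_rot"]);cv2.imwrite("pics/w2.png",p[:,:,::-1])
```

```text
t 14.15 grip in charger mm [-125.09  -19.03] z 0.0242 force along,left [-5.89  7.44] torque z [-1.3   1.42  0.9 ] open 0.0114 ff 69.60971474647522
t 14.15 tcp [0.5733 0.0355 0.0242] ang 91.49 | rel [ 0.002 -0.376  0.006] [-0.02   0.008 -0.001]
```

View pics/w2.png

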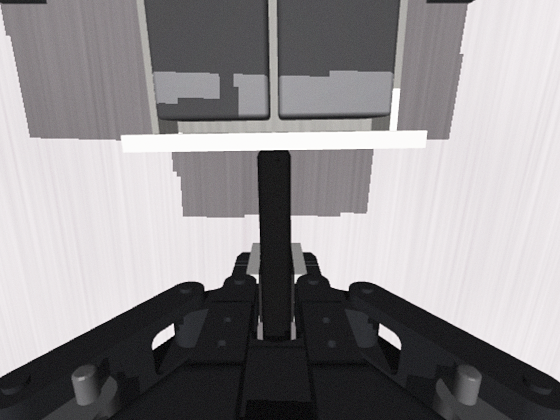

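Wrist view: the plate runs from (122,143) to (425,138), with the handle held at (275,250). The tray is yawed slightly left, by under 1°. Wall contact is felt at grip y ≈ -17 mm: force and torque rise together, gently. I back off about 1 mm and check the yaw.

Emit:
{"api": "move_arm", "payload": {
  "targets": [
    [0, -0.04, 0, 0, 0, 0, 0],
    [0, -0.08, 0, 0, 0, 0, 0],
    [0, -0.11, 0, 0, 0, 0, 0],
    [0, -0.11, 0, 0, 0, 0, 0],
    [0, -0.11, 0, 0, 0, 0, 0],
    [0, -0.11, 0, 0, 0, 0, 0],
    [0, -0.11, 0, 0, 0, 0, 0],
    [0, -0.11, 0, 0, 0, 0, 0],
    [0, -0.11, 0, 0, 0, 0, 0],
    [0, -0.11, 0, 0, 0, 0, 0]
  ]
}}

```text
t: 15.2
tcp_pos: [0.5706, 0.036, 0.0246]
tool_rot: [0.0, 0.698, 0.716, 0.0]
wrist_force: [-0.6, -1.2, -4.3]
opening: 0.0109
finger_force: 68.1
```

```bash
cat >> h.py <<'E'
def yaw(name="pl"):
    s=ctrl.read_state();p,d=ctrl.read_camera("wrist");W=cloud("wrist",d,s["tcp_pos"],s["tool_rot"]);Z=W[...,2]
    np.savez(name,W=W,p=p)
    m=(Z>.048)&(Z<.064)&(p.min(-1)>120)
    P=W[m][:,:2];c=(P-O)@np.stack([EX,EY]).T*1e3;med=np.median(c[:,0]);k=abs(c[:,0]-med)<6;c=c[k]
    f=np.polyfit(c[:,1],c[:,0],1);print("plate n",k.sum(),"x at mid",np.polyval(f,c[:,1].mean()).round(1),"y ends",np.percentile(c[:,1],[1,99]).round(1),"yaw rel charger deg",-np.degrees(np.arctan(f[0])).round(2))
    m=(Z>.05)&(Z<.072)&(p.sum(-1)<150);c=(W[m][:,:2]-O)@np.stack([EX,EY]).T*1e3
    g=(s["tcp_pos"][:2]-O)@np.stack([EX,EY]).T*1e3;c=c[(c[:,0]>g[0]+18)&(c[:,0]<g[0]+58)&(abs(c[:,1]-g[1])<15)]
    f=np.polyfit(c[:,0],c[:,1],1);print("handle yaw",np.degrees(np.arctan(f[0])).round(2),len(c))
E
python3 - <<'E'
from h import *
st();yaw();rel(goal(-.125,-.004),91.5)
E
```

```text
t 15.2 grip in charger mm [-124.5   -16.33] z 0.0246 force along,left [-1.15  0.61] torque z [-0.61 -0.1  -0.1 ] open 0.0109 ff 68.11431169509888
plate n 5147 x at mid -62.9 y ends [-69.7  38.2] yaw rel charger deg -0.01
handle yaw 0.03 3296
t 15.25 tcp [0.5706 0.036  0.0246] ang 91.47 | rel [-0.013 -0.309  0.014] [ 0.002 -0.    -0.003]
```

Yaw is back to 0. I advance past the block's edge first and check the force.

Emit:
{"api": "move_arm", "payload": {
  "targets": [
    [0.05, 0, 0, 0, 0, 0, 0],
    [0.1, 0, 0, 0, 0, 0, 0],
    [0.17, 0, 0, 0, 0, 0, 0],
    [0.24, 0, 0, 0, 0, 0, 0],
    [0.31, 0, 0, 0, 0, 0, 0],
    [0.37, 0, 0, 0, 0, 0, 0],
    [0.43, 0, 0, 0, 0, 0, 0],
    [0.48, 0, 0, 0, 0, 0, 0],
    [0.52, 0, 0, 0, 0, 0, 0],
    [0.52, 0, 0, 0, 0, 0, 0]
  ]
}}

```text
t: 16.25
tcp_pos: [0.5699, 0.0572, 0.0245]
tool_rot: [-0.0, 0.698, 0.716, 0.0]
wrist_force: [0.1, 0.3, -5.3]
opening: 0.0112
finger_force: 68.1
```

Run:
```python
from h import *
st();yaw();rel(goal(-.065,-.0163),91.5)
```

```text
t 16.25 grip in charger mm [-103.29  -16.17] z 0.0245 force along,left [ 0.26 -0.09] torque z [-0.45  0.03  0.  ] open 0.0112 ff 68.11629295349121
plate n 5141 x at mid -41.7 y ends [-69.4  38.3] yaw rel charger deg 0.02
handle yaw 0.0 3288
t 16.3 tcp [0.5698 0.0571 0.0245] ang 91.49 | rel [0.96  0.004 0.012] [-0.    -0.003 -0.001]
```

Emit:
{"api": "move_arm", "payload": {
  "targets": [
    [0.06, 0, 0, 0, 0, 0, 0],
    [0.16, 0, 0, 0, 0, 0, 0],
    [0.26, 0, 0, 0, 0, 0, 0],
    [0.36, 0, 0, 0, 0, 0, 0],
    [0.46, 0, 0, 0, 0, 0, 0],
    [0.56, 0, 0, 0, 0, 0, 0],
    [0.66, 0, 0, 0, 0, 0, 0],
    [0.74, 0, 0, 0, 0, 0, 0],
    [0.8, 0, 0, 0, 0, 0, 0],
    [0.82, 0, 0, 0, 0, 0, 0]
  ]
}}

```text
t: 17.3
tcp_pos: [0.569, 0.0899, 0.0245]
tool_rot: [-0.0, 0.698, 0.716, 0.0]
wrist_force: [0.3, -0.5, -4.4]
opening: 0.0112
finger_force: 68.2
```

Run:
```python
from h import *
st();yaw()
```

```text
t 17.3 grip in charger mm [-70.58 -16.17] z 0.0245 force along,left [-0.5 -0.3] torque z [-0.74  0.03  0.02] open 0.0112 ff 68.15419793128967
plate n 3423 x at mid -8.9 y ends [-69.8   2.1] yaw rel charger deg -0.05
handle yaw -0.06 3269
```

Emit:
{"api": "move_arm", "payload": {
  "targets": [
    [0.03, 0, 0, 0, 0, 0, 0],
    [0.06, 0, 0, 0, 0, 0, 0],
    [0.09, 0, 0, 0, 0, 0, 0],
    [0.11, 0, 0, 0, 0, 0, 0],
    [0.13, 0, 0, 0, 0, 0, 0],
    [0.14, 0, 0, 0, 0, 0, 0],
    [0.15, 0, 0, 0, 0, 0, 0],
    [0.16, 0, 0, 0, 0, 0, 0],
    [0.16, 0, 0, 0, 0, 0, 0],
    [0.16, 0, 0, 0, 0, 0, 0]
  ]
}}

```text
t: 18.35
tcp_pos: [0.5689, 0.0961, 0.0245]
tool_rot: [-0.0, 0.698, 0.716, 0.0]
wrist_force: [0.4, 0.2, -5.3]
opening: 0.0114
finger_force: 68.2
```

Run:
```python
from h import *
st();yaw()
```

```text
t 18.35 grip in charger mm [-64.4  -16.21] z 0.0245 force along,left [ 0.14 -0.36] torque z [-0.6   0.05  0.01] open 0.0114 ff 68.1536078453064
plate n 3093 x at mid -2.7 y ends [-54.3  23.9] yaw rel charger deg -0.15
handle yaw 0.15 3297
```

Not yet in contact. I push in small steps.

Emit:
{"api": "move_arm", "payload": {
  "targets": [
    [0.01, 0, 0, 0, 0, 0, 0],
    [0.02, 0, 0, 0, 0, 0, 0],
    [0.03, 0, 0, 0, 0, 0, 0],
    [0.04, 0, 0, 0, 0, 0, 0],
    [0.05, 0, 0, 0, 0, 0, 0],
    [0.05, 0, 0, 0, 0, 0, 0],
    [0.05, 0, 0, 0, 0, 0, 0],
    [0.05, 0, 0, 0, 0, 0, 0],
    [0.05, 0, 0, 0, 0, 0, 0],
    [0.05, 0, 0, 0, 0, 0, 0]
  ]
}}

```text
t: 19.4
tcp_pos: [0.5689, 0.0969, 0.0245]
tool_rot: [0.001, 0.698, 0.716, -0.001]
wrist_force: [-0.0, -6.9, -4.0]
opening: 0.0112
finger_force: 68.2
```

Run:
```python
from h import *
st()
```

```text
t 19.4 grip in charger mm [-63.52 -16.22] z 0.0245 force along,left [-6.88  0.18] torque z [-1.72 -0.04  0.15] open 0.0112 ff 68.17057013511658
```

Emit:
{"api": "move_arm", "payload": {
  "targets": [
    [0.02, 0, 0, 0, 0, 0, 0],
    [0.04, 0, 0.01, 0, 0, 0, 0],
    [0.04, 0, 0.02, 0, 0, 0, 0],
    [0.04, 0, 0.02, 0, 0, 0, 0],
    [0.04, 0, 0.02, 0, 0, 0, 0],
    [0.04, 0, 0.02, 0, 0, 0, 0],
    [0.04, 0, 0.02, 0, 0, 0, 0],
    [0.03, 0, 0.02, 0, 0, 0, 0],
    [0.03, 0, 0.02, 0, 0, 0, 0],
    [0.03, 0, 0.02, 0, 0, 0, 0]
  ]
}}

```text
t: 20.4
tcp_pos: [0.569, 0.0969, 0.0243]
tool_rot: [0.002, 0.698, 0.716, -0.001]
wrist_force: [-2.1, -12.8, 2.2]
opening: 0.0111
finger_force: 69.3
```

Run:
```python
from h import *
st();yaw()
```

```text
t 20.4 grip in charger mm [-63.53 -16.31] z 0.0243 force along,left [-12.7    2.44] torque z [-2.69  0.4   0.16] open 0.0111 ff 69.28911566734314
plate n 2850 x at mid -2.2 y ends [-54.4  25.3] yaw rel charger deg 0.08
handle yaw 0.11 3302
```

The tray is home: a hard stop, 12.8 N with no motion. I unload, release and rise.

Emit:
{"api": "move_arm", "payload": {
  "targets": [
    [-0.03, 0, -0.01, 0, 0, 0, 0],
    [-0.05, 0, -0.01, 0, 0, 0, 0],
    [-0.05, 0, -0.01, 0, 0, 0, 0.6],
    [-0.05, 0, -0.01, 0, 0, 0, 0.6],
    [-0.05, 0, -0.01, 0, 0, 0, 0.6],
    [-0.05, 0, -0.01, 0, 0, 0, 0.6],
    [-0.05, 0, -0.01, 0, 0, 0, 0.6],
    [-0.05, 0, -0.4, 0, 0, 0, 0.6],
    [-0.05, 0, -1, 0, 0, 0, 0.6],
    [-0.05, 0, -1.8, 0, 0, 0, 0.6]
  ]
}}

```text
t: 21.45
tcp_pos: [0.5678, 0.0972, 0.0955]
tool_rot: [-0.001, 0.698, 0.716, -0.001]
wrist_force: [1.0, -0.5, 0.1]
opening: 0.0514
finger_force: 0.0
```

Emit:
{"api": "move_arm", "payload": {
  "targets": [
    [0, 0, -0.9, 0, 0, 0, 0],
    [0, 0, -1.8, 0, 0, 0, 0],
    [0, 0, -2.7, 0, 0, 0, 0],
    [0.5, -0.2, -2.9, 0, 0, 0, 0],
    [1.2, -0.4, -2.9, 0, 0, 0, 0],
    [1.9, -0.6, -2.9, 0, 0, 0, 0],
    [2.5, -0.8, -2.9, 0, 0, 0, 0],
    [2.8, -0.83, -2.9, 0, 0, 0, 0],
    [2.8, -0.83, -2.9, 0, 0, 0, 0],
    [2.8, -0.83, -2.9, 0, 0, 0, 0]
  ]
}}

```text
t: 22.45
tcp_pos: [0.5331, 0.2078, 0.2116]
tool_rot: [0.0, 0.698, 0.716, -0.0]
wrist_force: [0.3, -0.0, 0.1]
opening: 0.0001
finger_force: 0.0
```

Run:
```python
from h import *
st();rel(goal(.045,.017,.115),91.5)
z=np.load("scene0.npz");p,d=ctrl.read_camera("scene");W=cloud("scene",d)
for r in ctrl.silhouettes("scene","hasp")[:2]:
    c=(W[r["mask"]][:,:2]-O)@np.stack([EX,EY]).T*1e3;print(r["p"],r["location"],np.nanpercentile(c,[5,50,95],axis=0).round(),np.nanpercentile(W[r["mask"]][:,2],[5,95]))
cv2.imwrite("pics/s2.png",cv2.resize(p[70:250,220:460,::-1],(800,600)))
```

```text
t 22.45 grip in charger mm [48.26 16.65] z 0.2116 force along,left [-0.04 -0.32] torque z [-0.03 -0.03 -0.08] open 0.0001 ff 0.0
t 22.45 tcp [0.5331 0.2078 0.2116] ang 91.49 | rel [-0.081 -0.009  2.416] [ 0.001  0.003 -0.002]
0.51 [155.9, 340.1] [[-11.   7.]
 [  3.  18.]
 [ 16.  30.]] [0.09594347 0.1397259 ]
```

View pics/s2.png

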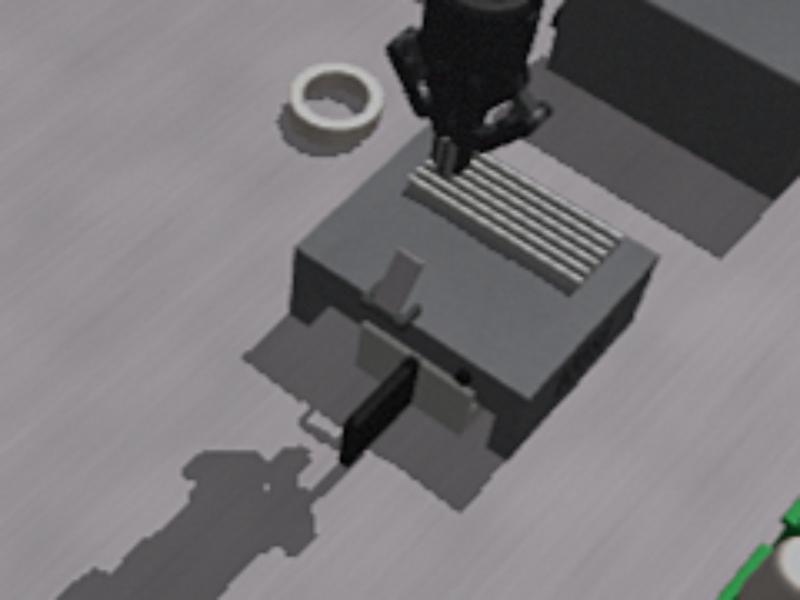

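The crop shows the tray plate flush on the face at (415,370) and the hasp upright and leaning back at (400,280). The fingers are behind it. I descend, then sweep the hasp forward.

Emit:
{"api": "move_arm", "payload": {
  "targets": [
    [0, 0, 0.7, 0, 0, 0, 0],
    [0, 0, 1.5, 0, 0, 0, 0],
    [0, 0, 2.1, 0, 0, 0, 0],
    [0, 0, 2.3, 0, 0, 0, 0],
    [-0.1, 0, 2.3, 0, 0, 0, 0],
    [-0.2, 0, 2.3, 0, 0, 0, 0],
    [-0.3, 0, 2.3, 0, 0, 0, 0],
    [-0.4, 0, 2.3, 0, 0, 0, 0],
    [-0.5, 0, 2.3, 0, 0, 0, 0],
    [-0.6, 0, 2.3, 0, 0, 0, 0]
  ]
}}

```text
t: 23.55
tcp_pos: [0.5337, 0.184, 0.1202]
tool_rot: [0.0, 0.698, 0.716, 0.0]
wrist_force: [1.1, 1.1, 1.1]
opening: 0.0001
finger_force: 0.1
```

Emit:
{"api": "move_arm", "payload": {
  "targets": [
    [-0.12, 0, 0, 0, 0, 0, 0],
    [-0.24, 0, 0, 0, 0, 0, 0],
    [-0.36, 0, 0, 0, 0, 0, 0],
    [-0.48, 0, 0, 0, 0, 0, 0],
    [-0.6, 0, 0, 0, 0, 0, 0],
    [-0.72, 0, 0, 0, 0, 0, 0],
    [-0.82, 0, 0, 0, 0, 0, 0],
    [-0.9, 0, 0, 0, 0, 0, 0],
    [-0.9, 0, 0, 0, 0, 0, 0],
    [-0.9, 0, 0, 0, 0, 0, 0]
  ]
}}

```text
t: 24.55
tcp_pos: [0.5343, 0.1483, 0.1197]
tool_rot: [-0.0, 0.698, 0.716, 0.0]
wrist_force: [0.3, 1.4, -0.3]
opening: -0.0001
finger_force: 0.0
```

Run:
```python
from h import *
st();p,d=ctrl.read_camera("scene");W=cloud("scene",d)
for r in ctrl.silhouettes("scene","hasp")[:2]:
    c=(W[r["mask"]][:,:2]-O)@np.stack([EX,EY]).T*1e3;print(r["p"],r["location"],np.nanpercentile(c,[5,50,95],axis=0).round(),np.nanpercentile(W[r["mask"]][:,2],[5,95]))
cv2.imwrite("pics/s3.png",cv2.resize(p[70:250,220:460,::-1],(800,600)))
```

```text
t 24.55 grip in charger mm [-11.25  16.96] z 0.1197 force along,left [ 1.34 -0.37] torque z [ 0.06 -0.   -0.02] open -0.0001 ff 0.0
0.45 [174.1, 329.6] [[-41.   7.]
 [-23.  17.]
 [ -7.  30.]] [0.05838621 0.09944306]
```

View pics/s3.png

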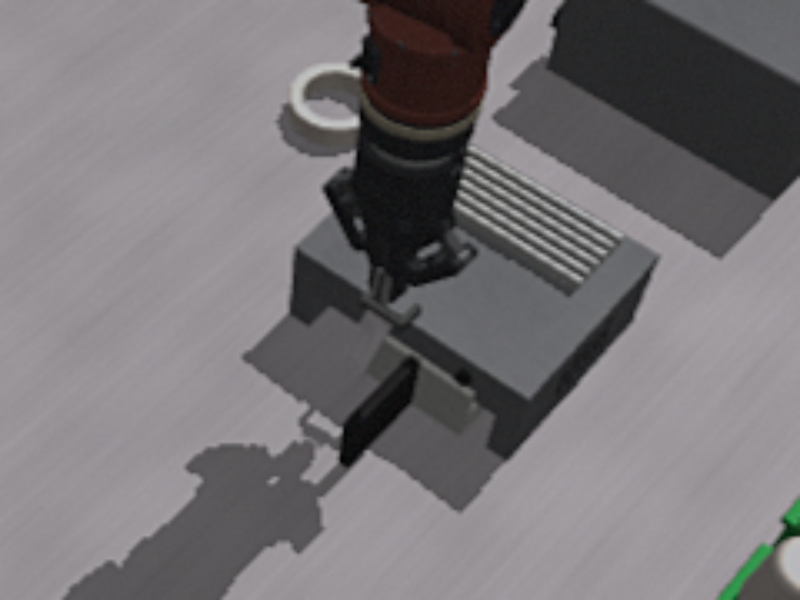

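The crop shows the hasp flipped over to the front and mid-swing at (365,335). I lift clear and check.

Emit:
{"api": "move_arm", "payload": {
  "targets": [
    [0.1, 0, -0.3, 0, 0, 0, 0],
    [0.2, 0, -0.9, 0, 0, 0, 0],
    [0.3, 0, -1.7, 0, 0, 0, 0],
    [0.4, 0, -2.5, 0, 0, 0, 0],
    [0.4, 0, -3, 0, 0, 0, 0],
    [0.4, 0, -3, 0, 0, 0, 0],
    [0.4, 0, -3, 0, 0, 0, 0],
    [0.4, 0, -3, 0, 0, 0, 0],
    [0.4, 0, -3, 0, 0, 0, 0],
    [0.4, 0, -3, 0, 0, 0, 0]
  ]
}}

```text
t: 25.65
tcp_pos: [0.5335, 0.1642, 0.239]
tool_rot: [-0.0, 0.698, 0.716, -0.001]
wrist_force: [-0.5, -0.5, -0.6]
opening: -0.0002
finger_force: 0.0
```

Run:
```python
from h import *
st();p,d=ctrl.read_camera("scene");W=cloud("scene",d)
for r in ctrl.silhouettes("scene","hasp")[:2]:
    c=(W[r["mask"]][:,:2]-O)@np.stack([EX,EY]).T*1e3;print(r["p"],r["location"],np.nanpercentile(c,[5,50,95],axis=0).round(),np.nanpercentile(W[r["mask"]][:,2],[5,95]))
C=(W[...,:2]-O)@np.stack([EX,EY]).T*1e3;Z=W[...,2]
def pl(n,y0,y1,z0,z1):
    m=(C[...,1]>y0)&(C[...,1]<y1)&(Z>z0)&(Z<z1)&(abs(C[...,0]+5)<40);print(n,m.sum(),np.nanmedian(C[m][:,0]) if m.any() else 0)
pl("hasp low",9,26,.046,.056);pl("hasp mid",9,26,.06,.075);pl("plate",-65,-30,.02,.05)
cv2.imwrite("pics/s4.png",cv2.resize(p[110:230,260:420,::-1],(800,600)))
```

```text
t 25.65 grip in charger mm [ 4.65 17.38] z 0.239 force along,left [-0.44  0.5 ] torque z [0.07 0.02 0.01] open -0.0002 ff 0.0
0.53 [171.8, 333.2] [[-14.   6.]
 [-11.  16.]
 [ -9.  28.]] [0.04802109 0.09961662]
hasp low 13 -12.635927782429464
hasp mid 20 -12.264742730820025
plate 73 -3.271601341137724
```

View pics/s4.png

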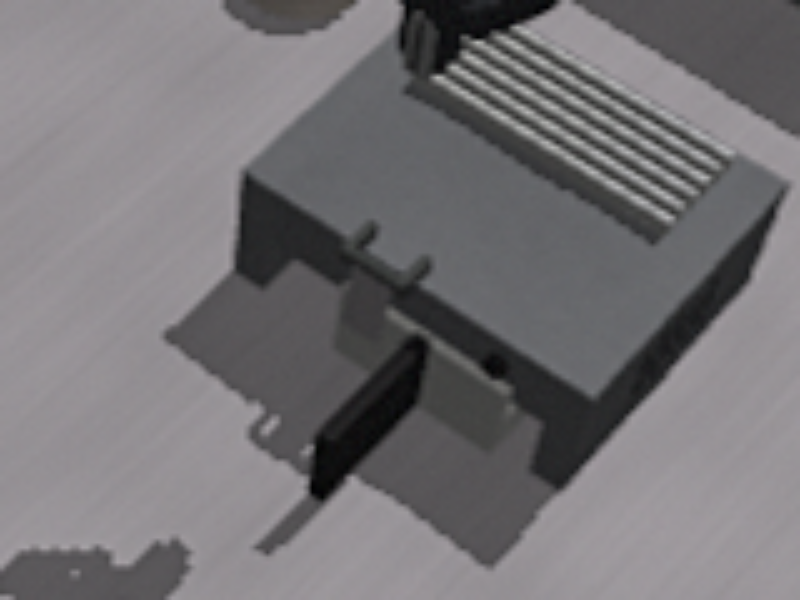

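The hasp hangs straight at (365,310) in front of the plate, which is flush at (450,380), and the arm is clear. I hand in.

```bash
python3 -c "
from workcell import ctrl
print(ctrl.sign_off())"
```

```text
the job is handed in; nothing more can be done
None
```

The job is handed in: the last picture shows the tray flush against the face, about 1 mm off the right-hand guide wall, with the hasp hanging straight down in front and the arm clear; sign-off returned no verdict.

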